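Re-rack the painter's colours in reverse order

TASK

Move the three pigment jars and the white pot from the grey rack to the wooden rack in reverse order, so that the colour used last comes to hand first: whatever stands nearest the grey rack's red end goes into the recess furthest from the wooden rack's red end, and so on along the row, one in each recess. Keep them upright, and leave each standing flat in the middle of its recess.

Things in the scene. Friction and masses are not known exactly. Their poses are not given: they have to be found in the camera images.
- yellow_jar: Glass jar of yellow pigment with a BLACK lid, 42 mm wide, 58 mm tall. Body 49 mm high, lid 41 mm wide. Origin: centre of its underside, z up. Loose, 0.1 kg. Starts on its pad in a recess of the old rack. Grasp the body from above, fingers on either side of the row (not between jars), pads' middle about 30 mm above the underside.
- blue_jar: Glass jar of blue pigment with a GREY lid, 50 mm wide, 52 mm tall. Body 43 mm high, lid 49 mm wide. Origin: centre of its underside, z up. Loose, 0.1 kg. Starts on its pad in a recess of the old rack. Grasp the body from above, fingers on either side of the row (not between jars), pads' middle about 30 mm above the underside.
- pink_jar: Glass jar of pink pigment with a WHITE lid, 46 mm wide, 58 mm tall. Body 49 mm high, lid 45 mm wide. Origin: centre of its underside, z up. Loose, 0.1 kg. Starts on its pad in a recess of the old rack. Grasp the body from above, fingers on either side of the row (not between jars), pads' middle about 30 mm above the underside.
- white_pot: White porcelain pot with a brown CORK, 42 mm wide, 46 mm tall. Body 37 mm high, narrower at the shoulder; cork 24 mm wide. Origin: centre of its underside, z up. Loose, 0.1 kg. Starts on its pad in a recess of the old rack. Grasp the body from above, fingers on either side of the row (not between jars), pads' middle about 30 mm above the underside.
- old_rack: Grey rack, left or right. Row of 4 round recesses, 63 mm wide, 4 mm deep, centres at x=0, y=+105, +35, -35, -105 mm, floors at z=26 mm. Board 80 x 292 x 30 mm, fixed, plus a red block 10 mm long, 36 mm high at its +y end. Origin: bench top under mid-row; y along the row to the red end (robot's left, within 15 deg), x across, away from the robot. Jars stand on 2 mm pads in it.
- new_rack: Pale wooden rack, empty. Row of 4 round recesses, 63 mm wide, 4 mm deep, centres at x=0, y=+105, +35, -35, -105 mm, floors at z=26 mm. Board 80 x 292 x 30 mm, fixed, plus a red block 10 mm long, 36 mm high at its +y end. Origin: bench top under mid-row; y along the row to the red end (robot's left, within 15 deg), x across, away from the robot. No pads in it.
- yellow_pad: Flat yellow disc, 61 mm wide, 2 mm thick, in the old rack's recess where the yellow jar stands at the start (its rim shows round the yellow jar). Fixed; stays behind and shows where the yellow jar came from. Origin: centre of its underside, on the recess floor, z up.
- blue_pad: Flat blue disc, 61 mm wide, 2 mm thick, in the old rack's recess where the blue jar stands at the start (its rim shows round the blue jar). Fixed; stays behind and shows where the blue jar came from. Origin: centre of its underside, on the recess floor, z up.
- pink_pad: Flat pink disc, 61 mm wide, 2 mm thick, in the old rack's recess where the pink jar stands at the start (its rim shows round the pink jar). Fixed; stays behind and shows where the pink jar came from. Origin: centre of its underside, on the recess floor, z up.
- green_pad: Flat green disc, 61 mm wide, 2 mm thick, in the old rack's recess where the white pot stands at the start (its rim shows round the white pot). Fixed; stays behind and shows where the white pot came from. Origin: centre of its underside, on the recess floor, z up.
Things that resemble listed ones, but are neither listed nor needed, are in the scene too. Leave any orange or turquoise look-alike of the yellow_jar alone.

How it is judged:
By the outcome, as a careful person would: the job done as asked, in the order asked, and still so for the second after the job is handed in, with the robot touching nothing.
It also fails if it takes over 122 s, if anything falls off the work surface, if the arm or the gripper's body presses on something with over 40 N, if the wrist force passes 120 N, or if a joint passes its speed limit or range.

ROBOT

A 7-joint arm with a two-finger parallel gripper is mounted at the origin on a cart in front of the work surface, level with it; the furniture and walls round the work are solid. World frame = base frame: x ahead of the robot, y to its left, z up, the work surface at z = 0. Lengths are in m, angles in degrees, forces in N, time in s.
With the tool pointing down it reaches from about 0.425 to 1.025 m from the base axis. Payload 3.6 kg.
Tool frame: the origin (TCP) lies on the mounting face of the last link; the fingertips stand 173 mm ahead of it and the grasp point (between the pads) lies 155 mm ahead of it; z points along the fingers, y is the line along which they close (so a half turn about z gives the same grasp; the last joint's range is limited). The gripper opens to 85 mm and grips with 20 to 120 N. Pads are 22 mm wide; open, the fingers measure 114 mm over their backs; the gripper's body (76 mm by 85 mm) begins 54 mm behind the grasp point. The pads swing forward as they close: fully open they stand 13 mm farther back than shut.
Start: joints at [62.768, 33.873, 2.773, 92.16, -1.908, 54.013, -1.931], TCP at [0.27, -0.673, 0.405] pointing down, gripper open.
Joint ranges: [-153.93, 153.93], [-27.13, 128.08], [-72.61, 78.16], [10.71, 143.7], [-87.88, 267.88], [4.46, 118.87], [-176.78, 176.78]. Speed limits (degrees/s): [147.25, 147.25, 180, 180, 180, 180, 180].

INTERFACE

Orientations are given as a 3x3 rotation matrix whose columns are the frame's x, y, z axes.
In Python, from bench import r gives the robot as it stands.
- The arm moves only by the tool send_rows, never from a script. Its argument "deltas" is a list of rows, each an object of numbers: "dx", "dy", "dz": the shift along the tool's x, y, z in m; "turn": the turn about the tool's z in degrees. In form: [{"dx": .., "dy": .., "dz": .., "turn": ..}, ...]. A call has 1 to 20 rows; each row shifts and turns the commanded pose from where the row before left it, along the tool's axes as they then stand; what a row does not reach is not made up. A row lasts 1/12 s, in which the tool goes at most 41.7 mm and 7.16 degrees, less where a joint would pass 70% of its speed; a pose out of reach is approached as far as the arm can. A call is refused whole if a number of a shift passes 0.0417 or a number of a turn 7.16, either way. A call with a gripper value outside its range is refused whole. "hand" is the finger opening in m, from 0 to 0.0854, set as the call begins (left out, the last holds). The fingers move at their own pace and stop on an object; "newtons" is the grip in N (left out, the last holds). Time passes only in rows, so rows that do not move let the fingers close. It gives the time, the measured TCP pose, the force, the opening and the grip force at its end, in the units of the state.
- r.read_state(): the state, without advancing time (a new reading comes with each control period).
- r.camera(name): name is "scene" or "top"; returns the picture (480x640x3 uint8, blue, green, red); there is no depth.
- r.get_calibration(name): a dict with "intrinsics" (3x3 intrinsics, pixels), "k1" (the pictures are not rectified: a ray, as slopes to the right and down, at radius r is drawn at 1 + k1 r^2 times it, then the intrinsics apply), "rvec" (rotation vector, rad) and "tvec" (3), from world to camera coordinates, as OpenCV has them. Camera axes: x right, y down, z forward; pixel columns grow to the right and rows downward; lengths in m; the calibration is good to about 2 mm. A picture is of the moment at which its call begins. get_calibration takes no time and is no camera call.
- r.finish_job(): hands the job in; it is judged then, once.
The state is a dict: "time": time; "joint_positions": joint angles; "joint_velocities": joint speeds; "joint_efforts": joint torques, N m; "ee_pos": TCP position; "ee_rot": TCP orientation; "wrist_force": force on the tool from outside, world axes, zero at the start; "torque": the same for the moment, N m; "gripper_width": finger opening in m; "grip_force": force on a finger pad.
Only numpy, scipy, OpenCV 4.12 (cv2) and the standard library are available. Lean on these libraries where they do the work, as an engineer would, in place of code of your own. Each camera call takes 0.05 s, during which the arm holds its last target. There are 200 camera calls.

## Working session

There is one attempt and no reset: what is moved stays moved. The work goes in short steps, Python scripts to look and compute and a tool call to move; the robot and the scene stay as the last step left them, time stands still between calls to the robot, and variables do not carry over. Pictures are saved under pics/ and viewed, at most 14 in all, crops included, and the job is handed in when it is done.

Besides the shell and the picture viewer there is one more tool, called after ">>>" in YAML: its name, and indented under it one key for each argument. send_rows: Moves the arm, as the interface text tells. Its arguments: {"type":"object","properties":{"deltas":{"type":"array"},"hand":{"type":"number"},"newtons":{"type":"number"}},"required":["deltas"]}

```bash
mkdir -p pics; ls; python3 - <<'E'
from bench import r
import cv2
for n in("scene","top"):
    cv2.imwrite(f"pics/{n}0.png",r.camera(n)); print(n,r.get_calibration(n))
s=r.read_state();print(s)
E
```

```text
pics
scene {'intrinsics': array([[461.60479514,   0.        , 307.59166024],
       [  0.        , 461.60479514, 236.2374428 ],
       [  0.        ,   0.        ,   1.        ]]), 'k1': 0.01512444648961288, 'rvec': array([ 0.88144562, -2.53351709,  1.04059429]), 'tvec': array([0.35609454, 0.35776813, 0.73232526])}
top {'intrinsics': array([[509.34207256,   0.        , 313.99126306],
       [  0.        , 509.34207256, 243.68907166],
       [  0.        ,   0.        ,   1.        ]]), 'k1': -0.016658647026372646, 'rvec': array([ 2.10623879, -2.1333534 ,  0.19972114]), 'tvec': array([-0.13989347,  0.52981191,  0.85773908])}
{'time': 0.1, 'joint_positions': array([62.76739056, 33.92083754,  2.76810833, 92.22797004, -1.90646998,
       54.01251583, -1.93045661]), 'joint_velocities': array([ 0.03321801, -0.01008045,  0.06406374, -0.2436688 ,  0.02447481,
        0.05516405, -0.01330562]), 'joint_efforts': array([ 4.42511926e-03, -5.49995470e+01,  1.55277997e+00, -1.98825538e+01,
        9.67991247e-03,  3.82429484e-03, -1.81514366e-06]), 'ee_pos': array([ 0.27000439, -0.67242809,  0.40365761]), 'ee_rot': array([[ 9.27960086e-01,  3.72678562e-01, -8.76413738e-04],
       [ 3.72679567e-01, -9.27958330e-01,  1.81035522e-03],
       [-1.38594848e-04, -2.00655888e-03, -9.99997977e-01]]), 'wrist_force': array([-0.77073448, -0.18112601,  0.03748203]), 'torque': array([ 0.01567928, -0.02688818,  0.02141776]), 'grip_force': 0.0, 'gripper_width': 0.08556016230848978}
```

View pics/top0.png

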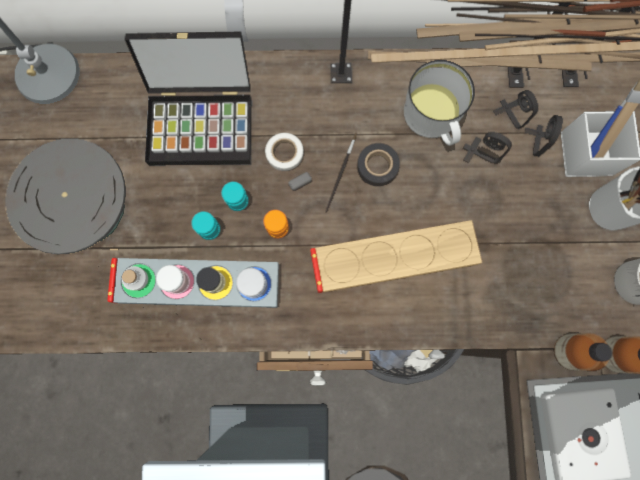

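View pics/scene0.png

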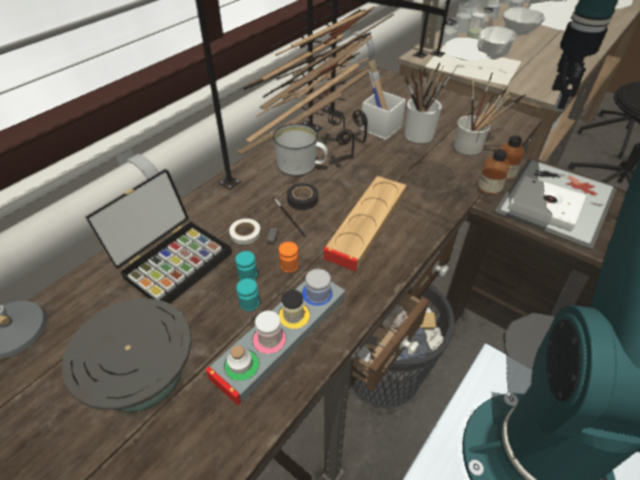

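The top view shows the grey rack with its red end at (112,280). Along the row stand the pot on green (134,279), white lid on pink (172,278), black lid on yellow (211,280) and grey lid on blue (251,282). The wooden rack is empty, with its red end at (317,269). The look-alikes are the turquoise jars (235,195) and (206,225) and the orange jar (276,223), all to be left alone. The only black-lidded jar is the one at (211,280), on the yellow pad.

```bash
python3 - <<'E'
import cv2,numpy as np
im=cv2.imread("pics/top0.png")
def g(x0,x1,y0,y1):
    c=cv2.resize(im[y0:y1,x0:x1],None,fx=4,fy=4,interpolation=cv2.INTER_CUBIC)
    for x in range(x0,x1):
        if x%10==0: cv2.line(c,((x-x0)*4,0),((x-x0)*4,6 if x%50 else 14),(0,255,255),1)
    for y in range(y0,y1):
        if y%10==0: cv2.line(c,(0,(y-y0)*4),(6 if y%50 else 14,(y-y0)*4),(0,255,255),1)
    return c
a=g(100,290,250,315);b=g(300,490,215,295)
cv2.imwrite("pics/crop0.png",np.vstack([a,b]))
E
```

```text
(no output)
```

View pics/crop0.png

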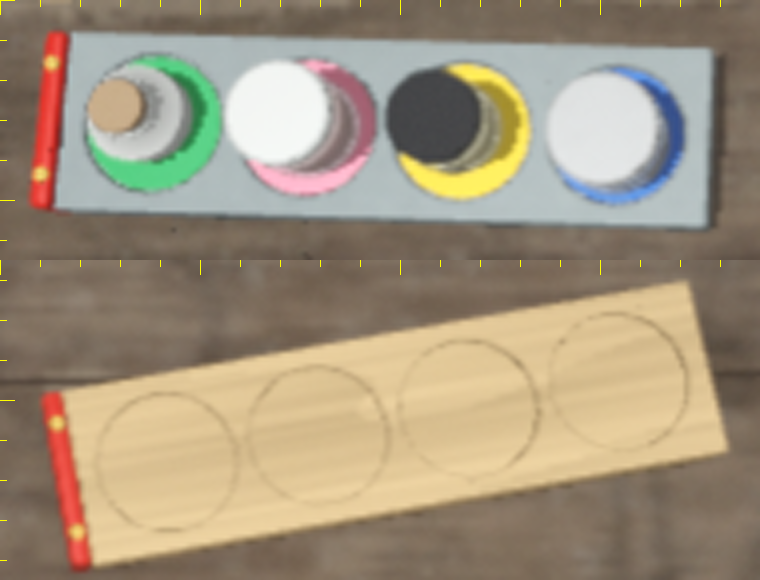

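```bash
cat > h.py <<'E'
import numpy as np,cv2
from bench import r
def ray(name,uv,z):
    c=r.get_calibration(name);K=c['intrinsics'];R=cv2.Rodrigues(c['rvec'])[0];t=np.ravel(c['tvec'])
    d=np.array([c['k1'],0,0,0,0.])
    n=cv2.undistortPoints(np.array(uv,float).reshape(-1,1,2),K,d).reshape(-1,2)
    D=np.c_[n,np.ones(len(n))]@R; C=-R.T@t
    return C+D*((np.ravel(z)-C[2])/D[:,2])[:,None]
def px(p,x0,y0,s=4): return (np.array(p,float)+.5)/s-.5+[x0,y0]
def fit(P):
    Y=np.array([.105,.035,-.035,-.105]);o=P[:,:2].mean(0);sl=(Y@(P[:,:2]-o))/(Y@Y)
    return o,sl/np.linalg.norm(sl),np.linalg.norm(sl),P[:,:2]-o-np.outer(Y,sl)
E
python3 - <<'E'
from h import *
np.set_printoptions(precision=4,suppress=True)
old=ray("top",px([(154,122.5),(309.5,126.5),(463,131),(617,135)],100,250),.029)
new=ray("top",px([(168.5,201.5),(317.5,175.5),(469.5,149),(619,121.5)],300,215),.030)
lid=ray("top",px([(116,105),(276,113),(434,115.5),(605,127)],100,250),[.074,.086,.086,.080])
Y=np.array([.105,.035,-.035,-.105])
for n,P in(("old",old),("new",new)):
    o,u,s,res=fit(P);print(n,o,"dir",u,"ang",np.degrees(np.arctan2(-u[0],u[1])),"scale",s);print(res*1e3);
    c=o+np.outer(Y,u);print(c, np.linalg.norm(c,axis=1))
    if n=="old": print("lids",lid[:,:2],"off mm",(lid[:,:2]-c)*1e3)
# heading check with board corners
print(ray("top",px([(70,32),(713,48),(710,228),(54,210)],100,250),.03))
print(ray("top",px([(63,132),(687,22),(728,191),(92,306)],300,215),.03))
E
```

```text
old [0.4649 0.067 ] dir [0.0395 0.9992] ang -2.2646393610621502 scale 0.9979485402897312
[[-0.0227  0.3379]
 [ 0.0665 -0.4539]
 [-0.0648 -0.1058]
 [ 0.021   0.2218]]
[[ 0.4691  0.1719]
 [ 0.4663  0.102 ]
 [ 0.4635  0.032 ]
 [ 0.4608 -0.0379]] [0.4996 0.4773 0.4646 0.4623]
lids [[ 0.4712  0.1731]
 [ 0.4654  0.1003]
 [ 0.4635  0.0332]
 [ 0.4584 -0.0386]] off mm [[ 2.1515  1.1772]
 [-0.9269 -1.6554]
 [-0.0541  1.1642]
 [-2.364  -0.611 ]]
new [ 0.5089 -0.2992] dir [-0.1629  0.9866] ang 9.376526250557177 scale 0.9961637230795715
[[ 0.1855 -0.3782]
 [-0.158   0.6211]
 [-0.2404 -0.1076]
 [ 0.213  -0.1353]]
[[ 0.4918 -0.1956]
 [ 0.5032 -0.2646]
 [ 0.5146 -0.3337]
 [ 0.526  -0.4028]] [0.5292 0.5685 0.6133 0.6625]
[[ 0.5108  0.2123  0.03  ]
 [ 0.4997 -0.0808  0.03  ]
 [ 0.4185 -0.0795  0.03  ]
 [ 0.43    0.2147  0.03  ]]
[[ 0.5246 -0.1491  0.03  ]
 [ 0.5723 -0.4369  0.03  ]
 [ 0.4934 -0.4499  0.03  ]
 [ 0.4452 -0.161   0.03  ]]
```

Rack poses fit the known geometry: spacing scale is 0.996 to 0.998, residuals are under 0.7 mm, and the jars sit within 2.5 mm of their recess centres. The mapping is blue to +105, yellow to +35, pink to -35 and pot to -105. I start with the blue jar, turning first and then travelling high.

>>> send_rows:
  deltas:
    - {"turn":-6.59}
    - {"turn":-6.59}
    - {"turn":-6.59}
    - {"turn":-6.59}
    - {"turn":-6.59}
    - {"turn":-6.59}
    - {"turn":-6.59}
    - {"turn":-6.59}
    - {"turn":-6.59}
    - {"turn":-6.59}
    - {}
    - {"dx":0.032,"dy":0.008,"dz":0.0035}
    - {"dx":0.032,"dy":0.008,"dz":0.0035}
    - {"dx":0.032,"dy":0.008,"dz":0.0035}
    - {"dx":0.032,"dy":0.008,"dz":0.0035}
  hand: 0.0854
  newtons: 30

```text
invalid input at $.deltas[0]: expected keys dx, dy, dz, turn
```

>>> send_rows:
  deltas:
    - {"dx":0,"dy":0,"dz":0,"turn":-6.59}
    - {"dx":0,"dy":0,"dz":0,"turn":-6.59}
    - {"dx":0,"dy":0,"dz":0,"turn":-6.59}
    - {"dx":0,"dy":0,"dz":0,"turn":-6.59}
    - {"dx":0,"dy":0,"dz":0,"turn":-6.59}
    - {"dx":0,"dy":0,"dz":0,"turn":-6.59}
    - {"dx":0,"dy":0,"dz":0,"turn":-6.59}
    - {"dx":0,"dy":0,"dz":0,"turn":-6.59}
    - {"dx":0,"dy":0,"dz":0,"turn":-6.59}
    - {"dx":0,"dy":0,"dz":0,"turn":-6.59}
    - {"dx":0.032,"dy":0.008,"dz":0.0035,"turn":0}
    - {"dx":0.032,"dy":0.008,"dz":0.0035,"turn":0}
    - {"dx":0.032,"dy":0.008,"dz":0.0035,"turn":0}
    - {"dx":0.032,"dy":0.008,"dz":0.0035,"turn":0}
    - {"dx":0,"dy":0,"dz":0,"turn":0}
  hand: 0.0854
  newtons: 30

```text
time: 1.35
ee_pos: [0.3101, -0.5385, 0.3893]
ee_rot: [[0.03, 1.0, -0.001], [1.0, -0.03, 0.009], [0.009, -0.001, -1.0]]
wrist_force: [0.4, 0.8, -0.3]
gripper_width: 0.0855
grip_force: 0.0
```

```bash
cat >> h.py <<'E'
T={'old':-2.26,'new':9.38}   # heading of rack x axis = -tool... (rack y dir angle from world y)
def pose():
    s=r.read_state();R=s['ee_rot'];return s,np.array(s['ee_pos']),R,np.degrees(np.arctan2(R[1,1],R[0,1]))
def goto(x,y,z,head=None):
    s,p,R,h=pose();d=np.array([x,y,z])-p
    print("t",round(s['time'],2),"p",p.round(4),"head",round(h,2),"j",np.round(s['joint_positions'],1),"w",round(s['gripper_width'],4),"gf",round(s['grip_force'],1),"F",np.round(s['wrist_force'],1))
    print("delta tool mm",(R.T@d*1e3).round(1),"turn",None if head is None else round(h-head,2))
E
python3 -c "
from h import *
goto(.4584,-.0386,.32,-2.26)"
```

```text
t 1.35 p [ 0.3101 -0.5385  0.3893] head -1.72 j [ 67.3  28.2 -15.9 106.2   9.8  47.4  44.8] w 0.0855 gf 0.0 F [ 0.4  0.8 -0.3]
delta tool mm [503.5 133.3  73.5] turn 0.54
```

>>> send_rows:
  deltas:
    - {"dx":0.031,"dy":0.0083,"dz":0.0045,"turn":0}
    - {"dx":0.031,"dy":0.0083,"dz":0.0045,"turn":0}
    - {"dx":0.031,"dy":0.0083,"dz":0.0045,"turn":0}
    - {"dx":0.031,"dy":0.0083,"dz":0.0045,"turn":0}
    - {"dx":0.031,"dy":0.0083,"dz":0.0045,"turn":0}
    - {"dx":0.031,"dy":0.0083,"dz":0.0045,"turn":0}
    - {"dx":0.031,"dy":0.0083,"dz":0.0045,"turn":0}
    - {"dx":0.031,"dy":0.0083,"dz":0.0045,"turn":0}
    - {"dx":0.031,"dy":0.0083,"dz":0.0045,"turn":0}
    - {"dx":0.031,"dy":0.0083,"dz":0.0045,"turn":0}
    - {"dx":0.031,"dy":0.0083,"dz":0.0045,"turn":0}
    - {"dx":0.031,"dy":0.0083,"dz":0.0045,"turn":0}
    - {"dx":0.031,"dy":0.0083,"dz":0.0045,"turn":0}
    - {"dx":0.031,"dy":0.0083,"dz":0.0045,"turn":0}
    - {"dx":0.031,"dy":0.0083,"dz":0.0045,"turn":0}
    - {"dx":0.031,"dy":0.0083,"dz":0.0045,"turn":0}
    - {"dx":0,"dy":0,"dz":0,"turn":0}
    - {"dx":0,"dy":0,"dz":0,"turn":0}
    - {"dx":0,"dy":0,"dz":0,"turn":0}

```text
time: 2.93
ee_pos: [0.4588, -0.0559, 0.3185]
ee_rot: [[0.039, 0.999, -0.001], [0.999, -0.039, -0.0], [-0.0, -0.001, -1.0]]
wrist_force: [-0.3, -0.8, -0.3]
gripper_width: 0.0853
grip_force: 0.0
```

```bash
python3 -c "
from h import *
goto(.4584,-.0386,.32,-2.26)
cv2.imwrite('pics/t1.png',cv2.resize(r.camera('top')[180:340,100:360],None,fx=3,fy=3,interpolation=2))"
```

```text
t 2.93 p [ 0.4588 -0.0559  0.3185] head -2.21 j [ 13.8  24.  -16.  128.9  13.6  28.7 -15. ] w 0.0853 gf 0.0 F [-0.3 -0.8 -0.3]
delta tool mm [17.3 -1.1 -1.5] turn 0.05
```

View pics/t1.png

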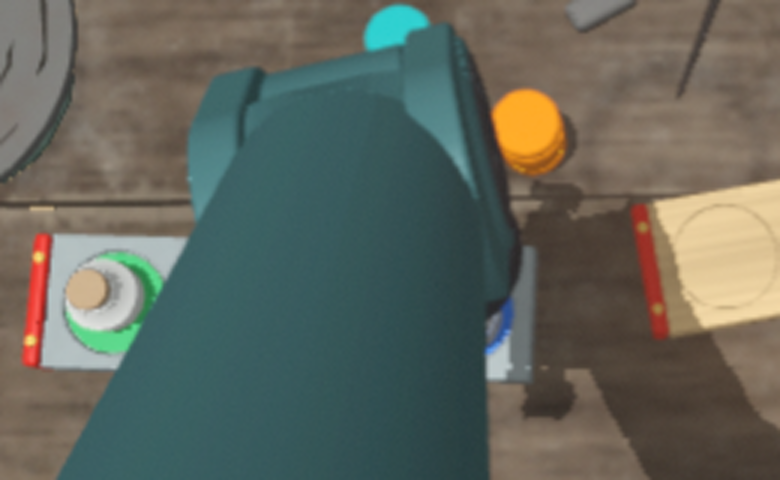

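The top view is blocked by the arm, and the pose reading is good. I shift along the row and descend round the blue jar, stopping above it for one look from the scene camera.

>>> send_rows:
  deltas:
    - {"dx":0.0087,"dy":-0.001,"dz":0,"turn":0}
    - {"dx":0.0087,"dy":0,"dz":0,"turn":0}
    - {"dx":0,"dy":0,"dz":0.015,"turn":0}
    - {"dx":0,"dy":0,"dz":0.02,"turn":0}
    - {"dx":0,"dy":0,"dz":0.02,"turn":0}
    - {"dx":0,"dy":0,"dz":0.02,"turn":0}
    - {"dx":0,"dy":0,"dz":0.015,"turn":0}
    - {"dx":0,"dy":0,"dz":0.01,"turn":0}
    - {"dx":0,"dy":0,"dz":0.005,"turn":0}
    - {"dx":0,"dy":0,"dz":0,"turn":0}
    - {"dx":0,"dy":0,"dz":0,"turn":0}
    - {"dx":0,"dy":0,"dz":0,"turn":0}

```text
time: 3.98
ee_pos: [0.4589, -0.0382, 0.2143]
ee_rot: [[0.039, 0.999, 0.001], [0.999, -0.039, 0.0], [0.0, 0.001, -1.0]]
wrist_force: [-0.2, -0.8, 0.9]
gripper_width: 0.0855
grip_force: 0.0
```

```bash
python3 -c "
from h import *
goto(.4584,-.0386,.213,-2.26)
cv2.imwrite('pics/s1.png',cv2.resize(r.camera('scene')[220:400,200:440],None,fx=3,fy=3,interpolation=2))"
```

```text
t 3.98 p [ 0.4589 -0.0382  0.2143] head -2.24 j [  5.   35.3  -7.9 132.3  20.   13.3 -23.2] w 0.0855 gf 0.0 F [-0.2 -0.8  0.9]
delta tool mm [-0.4 -0.5  1.3] turn 0.02
```

View pics/s1.png

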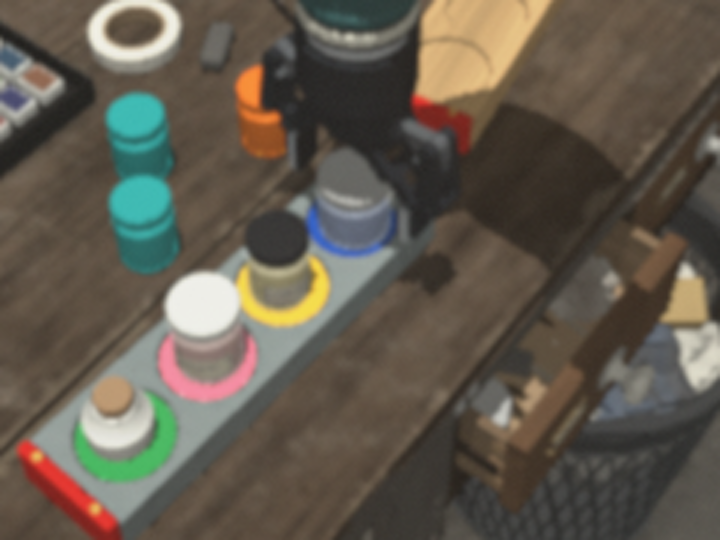

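The crop shows the fingers straddling the grey-lidded jar on the blue pad at (350,210), with the far finger clear of the orange jar. I close, lift, and check.

>>> send_rows:
  deltas:
    - {"dx":0,"dy":0,"dz":0.001,"turn":0}
    - {"dx":0,"dy":0,"dz":0,"turn":0}
    - {"dx":0,"dy":0,"dz":0,"turn":0}
    - {"dx":0,"dy":0,"dz":0,"turn":0}
    - {"dx":0,"dy":0,"dz":0,"turn":0}
    - {"dx":0,"dy":0,"dz":0,"turn":0}
    - {"dx":0,"dy":0,"dz":0,"turn":0}
    - {"dx":0,"dy":0,"dz":0,"turn":0}
    - {"dx":0,"dy":0,"dz":0,"turn":0}
    - {"dx":0,"dy":0,"dz":0,"turn":0}
    - {"dx":0,"dy":0,"dz":0,"turn":0}
    - {"dx":0,"dy":0,"dz":0,"turn":0}
  hand: 0.03
  newtons: 30

```text
time: 5.03
ee_pos: [0.4588, -0.0383, 0.2132]
ee_rot: [[0.039, 0.999, 0.001], [0.999, -0.039, -0.0], [-0.0, 0.001, -1.0]]
wrist_force: [-0.2, -0.3, 5.8]
gripper_width: 0.0487
grip_force: 30.4
```

>>> send_rows:
  deltas:
    - {"dx":0,"dy":0,"dz":-0.008,"turn":0}
    - {"dx":0,"dy":0,"dz":-0.016,"turn":0}
    - {"dx":0,"dy":0,"dz":-0.022,"turn":0}
    - {"dx":0,"dy":0,"dz":-0.022,"turn":0}
    - {"dx":0,"dy":0,"dz":-0.014,"turn":-3}
    - {"dx":0,"dy":0,"dz":-0.008,"turn":-5.6}
    - {"dx":0,"dy":0,"dz":0,"turn":-3}
    - {"dx":-0.0106,"dy":0.001,"dz":0,"turn":0}
    - {"dx":-0.02,"dy":0.001,"dz":0,"turn":0}
    - {"dx":-0.03,"dy":0.001,"dz":0,"turn":0}
    - {"dx":-0.035,"dy":0.001,"dz":0,"turn":0}
    - {"dx":-0.03,"dy":0.001,"dz":0,"turn":0}
    - {"dx":-0.02,"dy":0.001,"dz":0,"turn":0}
    - {"dx":-0.015,"dy":0.001,"dz":0,"turn":0}
    - {"dx":0,"dy":0,"dz":0.01,"turn":0}
    - {"dx":0,"dy":0,"dz":0.01,"turn":0}
    - {"dx":0,"dy":0,"dz":0.01,"turn":0}
    - {"dx":0,"dy":0,"dz":0,"turn":0}
    - {"dx":0,"dy":0,"dz":0,"turn":0}

```text
time: 6.62
ee_pos: [0.4912, -0.194, 0.2715]
ee_rot: [[-0.165, 0.986, -0.003], [0.986, 0.165, 0.001], [0.002, -0.003, -1.0]]
wrist_force: [0.0, 0.8, -0.9]
gripper_width: 0.0485
grip_force: 31.5
```

```bash
python3 -c "
from h import *
goto(.4918,-.1956,.2115,9.38)"
```

```text
t 6.62 p [ 0.4912 -0.194   0.2715] head 9.51 j [ 29.9  32.5 -18.  122.3  20.4  28.2   5.9] w 0.0485 gf 31.5 F [ 0.   0.8 -0.9]
delta tool mm [-1.8  0.5 60. ] turn 0.13
```

>>> send_rows:
  deltas:
    - {"dx":-0.0018,"dy":0.0005,"dz":0.01,"turn":0}
    - {"dx":0,"dy":0,"dz":0.015,"turn":0}
    - {"dx":0,"dy":0,"dz":0.015,"turn":0}
    - {"dx":0,"dy":0,"dz":0.01,"turn":0}
    - {"dx":0,"dy":0,"dz":0.005,"turn":0}
    - {"dx":0,"dy":0,"dz":0.002,"turn":0}
    - {"dx":0,"dy":0,"dz":0,"turn":0}
    - {"dx":0,"dy":0,"dz":0,"turn":0}
    - {"dx":0,"dy":0,"dz":0,"turn":0}

```text
time: 7.37
ee_pos: [0.4928, -0.1973, 0.2163]
ee_rot: [[-0.163, 0.987, 0.001], [0.987, 0.163, -0.0], [-0.001, 0.001, -1.0]]
wrist_force: [-1.1, 0.3, -1.1]
gripper_width: 0.0486
grip_force: 31.5
```

```bash
python3 -c "
from h import *
goto(.4918,-.1956,.2115,9.38)"
```

```text
t 7.37 p [ 0.4928 -0.1973  0.2163] head 9.37 j [ 27.1  37.8 -13.9 123.3  23.8  21.4   3.1] w 0.0486 gf 31.5 F [-1.1  0.3 -1.1]
delta tool mm [ 1.9 -0.7  4.8] turn -0.01
```

>>> send_rows:
  deltas:
    - {"dx":0.0018,"dy":-0.0007,"dz":0.001,"turn":0}
    - {"dx":0,"dy":0,"dz":0.0015,"turn":0}
    - {"dx":0,"dy":0,"dz":0.0013,"turn":0}
    - {"dx":0,"dy":0,"dz":0.0005,"turn":0}
    - {"dx":0,"dy":0,"dz":0,"turn":0}
    - {"dx":0,"dy":0,"dz":0,"turn":0}
    - {"dx":0,"dy":0,"dz":0,"turn":0}
    - {"dx":0,"dy":0,"dz":0,"turn":0}

```text
time: 8.03
ee_pos: [0.4916, -0.1956, 0.2114]
ee_rot: [[-0.163, 0.987, 0.0], [0.987, 0.163, -0.0], [-0.0, 0.0, -1.0]]
wrist_force: [0.5, -0.9, -2.2]
gripper_width: 0.0485
grip_force: 31.5
```

```bash
python3 -c "
from h import *
goto(.4918,-.1956,.2115,9.38)"
```

```text
t 8.03 p [ 0.4916 -0.1956  0.2114] head 9.38 j [ 26.6  38.2 -13.4 123.6  24.   20.7   2.7] w 0.0485 gf 31.5 F [ 0.5 -0.9 -2.2]
delta tool mm [-0.   0.2 -0.1] turn -0.0
```

>>> send_rows:
  deltas:
    - {"dx":0,"dy":0,"dz":0.0005,"turn":0}
    - {"dx":0,"dy":0,"dz":0.0005,"turn":0}
    - {"dx":0,"dy":0,"dz":0,"turn":0}
    - {"dx":0,"dy":0,"dz":0,"turn":0}

```text
time: 8.37
ee_pos: [0.4916, -0.1955, 0.2112]
ee_rot: [[-0.163, 0.987, 0.0], [0.987, 0.163, -0.001], [-0.001, 0.0, -1.0]]
wrist_force: [-1.5, 0.5, 7.4]
gripper_width: 0.0489
grip_force: 32.2
```

Contact felt. I release, rise, and go over to the yellow jar.

>>> send_rows:
  deltas:
    - {"dx":0,"dy":0,"dz":0,"turn":0}
    - {"dx":0,"dy":0,"dz":0,"turn":0}
    - {"dx":0,"dy":0,"dz":0,"turn":0}
    - {"dx":0,"dy":0,"dz":0,"turn":0}
    - {"dx":0,"dy":0,"dz":0,"turn":0}
    - {"dx":0,"dy":0,"dz":0,"turn":0}
    - {"dx":0,"dy":0,"dz":-0.01,"turn":0}
    - {"dx":0,"dy":0,"dz":-0.02,"turn":0}
    - {"dx":0,"dy":0,"dz":-0.025,"turn":0}
    - {"dx":0,"dy":0,"dz":-0.025,"turn":0}
    - {"dx":0,"dy":0,"dz":-0.01,"turn":5.8}
    - {"dx":0,"dy":0,"dz":0,"turn":5.8}
    - {"dx":0.02,"dy":-0.004,"dz":0,"turn":0}
    - {"dx":0.032,"dy":-0.006,"dz":0,"turn":0}
    - {"dx":0.032,"dy":-0.006,"dz":0,"turn":0}
    - {"dx":0.032,"dy":-0.006,"dz":0,"turn":0}
    - {"dx":0.032,"dy":-0.006,"dz":0,"turn":0}
    - {"dx":0.032,"dy":-0.006,"dz":0,"turn":0}
    - {"dx":0.03,"dy":-0.003,"dz":0,"turn":0}
    - {"dx":0.017,"dy":0,"dz":0,"turn":0}
  hand: 0.0854

```text
time: 10.03
ee_pos: [0.4625, 0.0363, 0.3012]
ee_rot: [[0.034, 0.999, 0.0], [0.999, -0.034, 0.001], [0.002, 0.0, -1.0]]
wrist_force: [-0.2, 0.2, 0.4]
gripper_width: 0.0853
grip_force: 0.0
```

>>> send_rows:
  deltas:
    - {"dx":0,"dy":0,"dz":0,"turn":0}
    - {"dx":0,"dy":0,"dz":0,"turn":0}
    - {"dx":0,"dy":0,"dz":0,"turn":0}
    - {"dx":0,"dy":0,"dz":0,"turn":0}

```text
time: 10.37
ee_pos: [0.4633, 0.0313, 0.3005]
ee_rot: [[0.041, 0.999, -0.0], [0.999, -0.041, -0.001], [-0.001, -0.0, -1.0]]
wrist_force: [0.3, 0.8, -1.0]
gripper_width: 0.0855
grip_force: 0.0
```

```bash
python3 -c "
from h import *
goto(.4635,.0332,.213,-2.26)
cv2.imwrite('pics/t2.png',cv2.resize(r.camera('top')[210:300,300:490],None,fx=4,fy=4,interpolation=2))"
```

```text
t 10.37 p [0.4633 0.0313 0.3005] head -2.36 j [  2.1  26.  -15.  129.3  14.9  26.3 -27.2] w 0.0855 gf 0.0 F [ 0.3  0.8 -1. ]
delta tool mm [ 2.   0.1 87.5] turn -0.1
```

View pics/t2.png

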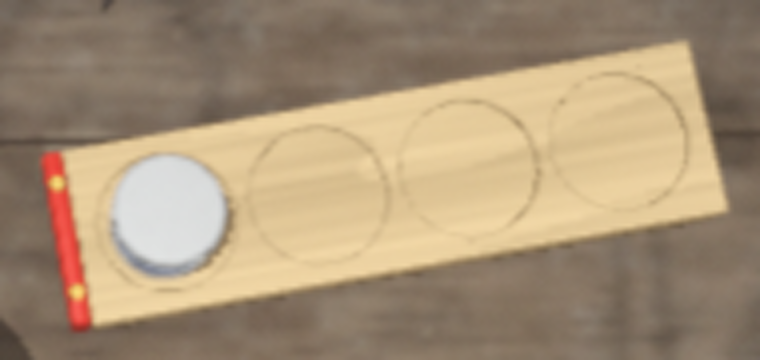

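The blue jar stands in the first recess with its lid centred near crop (168,211). I check the offset while descending on the yellow jar.

>>> send_rows:
  deltas:
    - {"dx":0.002,"dy":0,"dz":0.01,"turn":0}
    - {"dx":0,"dy":0,"dz":0.02,"turn":0}
    - {"dx":0,"dy":0,"dz":0.02,"turn":0}
    - {"dx":0,"dy":0,"dz":0.02,"turn":0}
    - {"dx":0,"dy":0,"dz":0.01,"turn":0}
    - {"dx":0,"dy":0,"dz":0.0065,"turn":0}
    - {"dx":0,"dy":0,"dz":0,"turn":0}
    - {"dx":0,"dy":0,"dz":0,"turn":0}
    - {"dx":0,"dy":0,"dz":0,"turn":0}

```text
time: 11.17
ee_pos: [0.4637, 0.0345, 0.2142]
ee_rot: [[0.039, 0.999, 0.001], [0.999, -0.039, 0.0], [0.0, 0.001, -1.0]]
wrist_force: [0.0, 0.2, 0.1]
gripper_width: 0.0855
grip_force: 0.0
```

```bash
python3 -c "
from h import *
goto(.4635,.0332,.213,-2.26)
p=ray('top',px([(168.5,211)],300,210),.078)[0];print(p, (p[:2]-[.4918,-.1956])*1e3)"
```

```text
t 11.17 p [0.4637 0.0345 0.2142] head -2.25 j [ -3.7  35.5  -8.2 131.7  20.1  13.8 -32.2] w 0.0855 gf 0.0 F [0.  0.2 0.1]
delta tool mm [-1.3 -0.1  1.2] turn 0.01
[ 0.4893755  -0.19391926  0.078     ] [-2.42449971  1.6807408 ]
```

```bash
python3 -c "
from h import *
a=cv2.resize(r.camera('top')[240:290,315:365],None,fx=8,fy=8,interpolation=2)
b=cv2.resize(r.camera('scene')[200:275,315:365],None,fx=8,fy=8,interpolation=2)
c=np.zeros((600,800,3),np.uint8);c[:400,:400]=a;c[:,400:]=b
cv2.imwrite('pics/z1.png',c)"
```

```text
(no output)
```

View pics/z1.png

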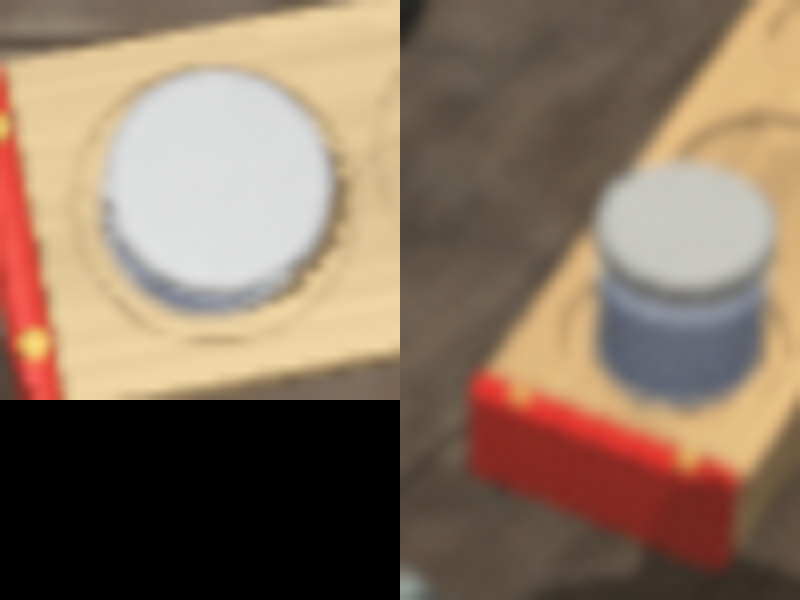

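The 8x crop shows the blue jar's base concentric with its recess: the circle centre is (215,202) and the base centre is about (213,201), so within 1 mm. The lid-height estimate therefore carries about 2 mm of camera bias, which is acceptable. I grasp the yellow jar and carry it across.

>>> send_rows:
  deltas:
    - {"dx":-0.0018,"dy":0,"dz":0.001,"turn":0}
    - {"dx":0,"dy":0,"dz":0,"turn":0}
    - {"dx":0,"dy":0,"dz":0,"turn":0}
    - {"dx":0,"dy":0,"dz":0,"turn":0}

```text
time: 11.6
ee_pos: [0.4635, 0.0328, 0.2131]
ee_rot: [[0.039, 0.999, 0.0], [0.999, -0.039, 0.0], [0.0, 0.0, -1.0]]
wrist_force: [0.3, 0.4, 0.4]
gripper_width: 0.0852
grip_force: 0.0
```

>>> send_rows:
  deltas:
    - {"dx":0,"dy":0,"dz":0,"turn":0}
    - {"dx":0,"dy":0,"dz":0,"turn":0}
    - {"dx":0,"dy":0,"dz":0,"turn":0}
    - {"dx":0,"dy":0,"dz":0,"turn":0}
    - {"dx":0,"dy":0,"dz":0,"turn":0}
    - {"dx":0,"dy":0,"dz":0,"turn":0}
    - {"dx":0,"dy":0,"dz":0,"turn":0}
    - {"dx":0,"dy":0,"dz":0,"turn":0}
    - {"dx":0,"dy":0,"dz":0,"turn":0}
    - {"dx":0,"dy":0,"dz":0,"turn":0}
    - {"dx":0,"dy":0,"dz":0,"turn":0}
    - {"dx":0,"dy":0,"dz":0,"turn":0}
  hand: 0.03
  newtons: 30

```text
time: 12.6
ee_pos: [0.4635, 0.0329, 0.2131]
ee_rot: [[0.039, 0.999, 0.0], [0.999, -0.039, 0.0], [0.0, 0.0, -1.0]]
wrist_force: [-0.7, -0.8, 5.7]
gripper_width: 0.0409
grip_force: 30.2
```

```bash
python3 -c "
from h import *
goto(.5032,-.2646,.305,9.38)
d=np.array([.5032,-.2646])-pose()[1][:2];print('in new axes',d@[-.1629,.9866],d@[.9866,.1629])"
```

```text
t 12.6 p [0.4635 0.0329 0.2131] head -2.22 j [ -3.6  35.6  -8.1 131.8  20.2  13.7 -32.1] w 0.0409 gf 30.2 F [-0.7 -0.8  5.7]
delta tool mm [-295.7   51.3  -91.9] turn -11.6
in new axes -0.2999920843671082 -0.009281725722064933
```

>>> send_rows:
  deltas:
    - {"dx":0,"dy":0,"dz":-0.008,"turn":0}
    - {"dx":0,"dy":0,"dz":-0.016,"turn":0}
    - {"dx":0,"dy":0,"dz":-0.022,"turn":0}
    - {"dx":0,"dy":0,"dz":-0.022,"turn":0}
    - {"dx":0,"dy":0,"dz":-0.014,"turn":-3}
    - {"dx":0,"dy":0,"dz":-0.008,"turn":-5.6}
    - {"dx":0,"dy":0,"dz":0,"turn":-3}
    - {"dx":-0.015,"dy":0,"dz":0,"turn":0}
    - {"dx":-0.03,"dy":-0.001,"dz":0,"turn":0}
    - {"dx":-0.035,"dy":-0.001,"dz":0,"turn":0}
    - {"dx":-0.035,"dy":-0.001,"dz":0,"turn":0}
    - {"dx":-0.035,"dy":-0.001,"dz":0,"turn":0}
    - {"dx":-0.035,"dy":-0.001,"dz":0,"turn":0}
    - {"dx":-0.035,"dy":-0.001,"dz":0,"turn":0}
    - {"dx":-0.035,"dy":-0.001,"dz":0,"turn":0}
    - {"dx":-0.03,"dy":-0.001,"dz":0,"turn":0}
    - {"dx":-0.015,"dy":-0.001,"dz":0,"turn":0}
    - {"dx":0,"dy":0,"dz":0,"turn":0}
    - {"dx":0,"dy":0,"dz":0,"turn":0}
    - {"dx":0,"dy":0,"dz":0,"turn":0}

```text
time: 14.27
ee_pos: [0.503, -0.2633, 0.3027]
ee_rot: [[-0.164, 0.986, -0.001], [0.986, 0.164, 0.001], [0.002, -0.001, -1.0]]
wrist_force: [-0.3, 0.4, -0.7]
gripper_width: 0.0409
grip_force: 30.6
```

>>> send_rows:
  deltas:
    - {"dx":0,"dy":0,"dz":0.01,"turn":0}
    - {"dx":0,"dy":0,"dz":0.02,"turn":0}
    - {"dx":0,"dy":0,"dz":0.02,"turn":0}
    - {"dx":0,"dy":0,"dz":0.02,"turn":0}
    - {"dx":0,"dy":0,"dz":0.01,"turn":0}
    - {"dx":0,"dy":0,"dz":0.003,"turn":0}
    - {"dx":0,"dy":0,"dz":0,"turn":0}
    - {"dx":0,"dy":0,"dz":0,"turn":0}
    - {"dx":0,"dy":0,"dz":0,"turn":0}
    - {"dx":0,"dy":0,"dz":0,"turn":0}

```text
time: 15.1
ee_pos: [0.5038, -0.2647, 0.2209]
ee_rot: [[-0.163, 0.987, 0.002], [0.987, 0.163, -0.001], [-0.001, 0.002, -1.0]]
wrist_force: [0.1, 0.1, -0.5]
gripper_width: 0.0412
grip_force: 30.6
```

```bash
python3 -c "
from h import *
goto(.5032,-.2646,.2111,9.38)"
```

```text
t 15.1 p [ 0.5038 -0.2647  0.2209] head 9.37 j [ 34.6  39.  -16.  118.3  23.7  25.5   9.9] w 0.0412 gf 30.6 F [ 0.1  0.1 -0.5]
delta tool mm [ 0.2 -0.6  9.8] turn -0.01
```

>>> send_rows:
  deltas:
    - {"dx":0,"dy":-0.0005,"dz":0.004,"turn":0}
    - {"dx":0,"dy":0,"dz":0.003,"turn":0}
    - {"dx":0,"dy":0,"dz":0.0015,"turn":0}
    - {"dx":0,"dy":0,"dz":0.0007,"turn":0}
    - {"dx":0,"dy":0,"dz":0.0004,"turn":0}
    - {"dx":0,"dy":0,"dz":0,"turn":0}
    - {"dx":0,"dy":0,"dz":0,"turn":0}
    - {"dx":0,"dy":0,"dz":0,"turn":0}

```text
time: 15.77
ee_pos: [0.5028, -0.2647, 0.2111]
ee_rot: [[-0.163, 0.987, -0.001], [0.987, 0.163, -0.001], [-0.001, -0.001, -1.0]]
wrist_force: [-1.0, 0.9, 8.0]
gripper_width: 0.0407
grip_force: 31.4
```

```bash
python3 -c "
from h import *
goto(.5032,-.2646,.2111,9.38)"
```

```text
t 15.77 p [ 0.5028 -0.2647  0.2111] head 9.37 j [ 34.1  39.9 -15.3 118.5  24.1  24.5   9.5] w 0.0407 gf 31.4 F [-1.   0.9  8. ]
delta tool mm [0.1 0.4 0. ] turn -0.01
```

>>> send_rows:
  deltas:
    - {"dx":0,"dy":0,"dz":0,"turn":0}
    - {"dx":0,"dy":0,"dz":0,"turn":0}
    - {"dx":0,"dy":0,"dz":0,"turn":0}
    - {"dx":0,"dy":0,"dz":0,"turn":0}
    - {"dx":0,"dy":0,"dz":0,"turn":0}
    - {"dx":0,"dy":0,"dz":0,"turn":0}
    - {"dx":0,"dy":0,"dz":-0.01,"turn":0}
    - {"dx":0,"dy":0,"dz":-0.02,"turn":0}
    - {"dx":0,"dy":0,"dz":-0.025,"turn":0}
    - {"dx":0,"dy":0,"dz":-0.025,"turn":0}
    - {"dx":0,"dy":0,"dz":-0.01,"turn":5.8}
    - {"dx":0,"dy":0,"dz":0,"turn":5.83}
  hand: 0.0854

```text
time: 16.77
ee_pos: [0.5039, -0.2651, 0.3039]
ee_rot: [[0.044, 0.999, 0.006], [0.999, -0.044, -0.002], [-0.002, 0.006, -1.0]]
wrist_force: [0.8, -0.5, 0.8]
gripper_width: 0.0854
grip_force: 0.0
```

>>> send_rows:
  deltas:
    - {"dx":0.015,"dy":-0.002,"dz":0,"turn":0}
    - {"dx":0.03,"dy":-0.005,"dz":0,"turn":0}
    - {"dx":0.035,"dy":-0.005,"dz":0,"turn":0}
    - {"dx":0.035,"dy":-0.005,"dz":0,"turn":0}
    - {"dx":0.035,"dy":-0.005,"dz":0,"turn":0}
    - {"dx":0.035,"dy":-0.005,"dz":0,"turn":0}
    - {"dx":0.035,"dy":-0.005,"dz":0,"turn":0}
    - {"dx":0.035,"dy":-0.005,"dz":0,"turn":0}
    - {"dx":0.035,"dy":-0.005,"dz":0,"turn":0}
    - {"dx":0.035,"dy":-0.005,"dz":0,"turn":0}
    - {"dx":0.025,"dy":-0.003,"dz":0,"turn":0}
    - {"dx":0.0137,"dy":-0.0014,"dz":0,"turn":0}
    - {"dx":0,"dy":0,"dz":0,"turn":0}
    - {"dx":0,"dy":0,"dz":0,"turn":0}
    - {"dx":0,"dy":0,"dz":0,"turn":0}
    - {"dx":0,"dy":0,"dz":0,"turn":0}

```text
time: 18.1
ee_pos: [0.4656, 0.0993, 0.3001]
ee_rot: [[0.041, 0.999, -0.001], [0.999, -0.041, -0.001], [-0.001, -0.001, -1.0]]
wrist_force: [0.5, -0.1, 0.5]
gripper_width: 0.0855
grip_force: 0.0
```

```bash
python3 -c "
from h import *
goto(.4655,.1008,.213,-2.26)
a=cv2.resize(r.camera('top')[230:290,315:415],None,fx=8,fy=8,interpolation=2)
cv2.imwrite('pics/z2.png',a)"
```

```text
t 18.1 p [0.4656 0.0993 0.3001] head -2.35 j [ -5.9  26.6 -15.1 127.9  15.   27.1 -35.2] w 0.0855 gf 0.0 F [ 0.5 -0.1  0.5]
delta tool mm [ 1.6 -0.  87.1] turn -0.09
```

View pics/z2.png

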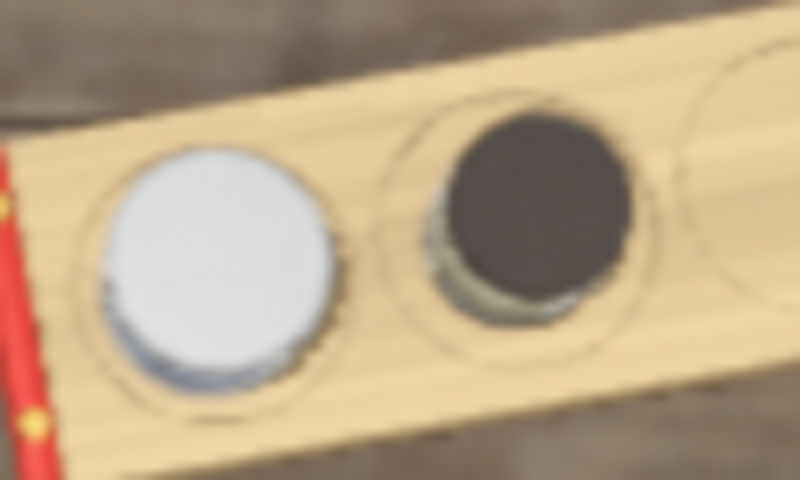

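In the crop the yellow jar's base centre is near (517,232) against the recess centre (518,228), so it is within about 1 mm. Next is the pink jar.

>>> send_rows:
  deltas:
    - {"dx":0.0005,"dy":0,"dz":0.01,"turn":0}
    - {"dx":0,"dy":0,"dz":0.02,"turn":0}
    - {"dx":0,"dy":0,"dz":0.02,"turn":0}
    - {"dx":0,"dy":0,"dz":0.02,"turn":0}
    - {"dx":0,"dy":0,"dz":0.01,"turn":0}
    - {"dx":0,"dy":0,"dz":0.0065,"turn":0}
    - {"dx":0,"dy":0,"dz":0,"turn":0}
    - {"dx":0,"dy":0,"dz":0,"turn":0}
    - {"dx":0,"dy":0,"dz":0,"turn":0}

```text
time: 18.9
ee_pos: [0.4662, 0.1013, 0.2144]
ee_rot: [[0.04, 0.999, 0.001], [0.999, -0.04, 0.0], [0.0, 0.001, -1.0]]
wrist_force: [-0.3, 0.3, 1.0]
gripper_width: 0.0855
grip_force: 0.0
```

```bash
python3 -c "
from h import *
goto(.4655,.1008,.213,-2.26)"
```

```text
t 18.9 p [0.4662 0.1013 0.2144] head -2.27 j [-11.2  35.8  -8.7 130.2  20.   15.1 -39.9] w 0.0855 gf 0.0 F [-0.3  0.3  1. ]
delta tool mm [-0.5 -0.7  1.4] turn -0.01
```

>>> send_rows:
  deltas:
    - {"dx":-0.0005,"dy":-0.0005,"dz":0.0012,"turn":0}
    - {"dx":0,"dy":0,"dz":0,"turn":0}
    - {"dx":0,"dy":0,"dz":0,"turn":0}

```text
time: 19.15
ee_pos: [0.4654, 0.1007, 0.2131]
ee_rot: [[0.04, 0.999, 0.001], [0.999, -0.04, 0.0], [0.0, 0.001, -1.0]]
wrist_force: [-0.9, -0.5, -0.2]
gripper_width: 0.0852
grip_force: 0.0
```

>>> send_rows:
  deltas:
    - {"dx":0,"dy":0,"dz":0,"turn":0}
    - {"dx":0,"dy":0,"dz":0,"turn":0}
    - {"dx":0,"dy":0,"dz":0,"turn":0}
    - {"dx":0,"dy":0,"dz":0,"turn":0}
    - {"dx":0,"dy":0,"dz":0,"turn":0}
    - {"dx":0,"dy":0,"dz":0,"turn":0}
    - {"dx":0,"dy":0,"dz":0,"turn":0}
    - {"dx":0,"dy":0,"dz":0,"turn":0}
    - {"dx":0,"dy":0,"dz":0,"turn":0}
    - {"dx":0,"dy":0,"dz":0,"turn":0}
    - {"dx":0,"dy":0,"dz":0,"turn":0}
    - {"dx":0,"dy":0,"dz":0,"turn":0}
  hand: 0.03
  newtons: 30

```text
time: 20.15
ee_pos: [0.4655, 0.1009, 0.2129]
ee_rot: [[0.039, 0.999, 0.0], [0.999, -0.039, 0.0], [0.0, 0.0, -1.0]]
wrist_force: [0.1, -0.5, 5.1]
gripper_width: 0.0443
grip_force: 30.3
```

```bash
python3 -c "
from h import *
goto(.5146,-.3337,.305,9.38)
d=np.array([.5146,-.3337])-pose()[1][:2];print('in new axes',d@[-.1629,.9866],d@[.9866,.1629])"
```

```text
t 20.15 p [0.4655 0.1009 0.2129] head -2.25 j [-11.3  36.   -8.6 130.3  20.   14.8 -39.9] w 0.0443 gf 30.3 F [ 0.1 -0.5  5.1]
delta tool mm [-432.3   66.2  -92.1] turn -11.63
in new axes -0.43676016415975444 -0.022321263775913217
```

>>> send_rows:
  deltas:
    - {"dx":0,"dy":0,"dz":-0.008,"turn":0}
    - {"dx":0,"dy":0,"dz":-0.016,"turn":0}
    - {"dx":0,"dy":0,"dz":-0.022,"turn":0}
    - {"dx":0,"dy":0,"dz":-0.022,"turn":0}
    - {"dx":0,"dy":0,"dz":-0.014,"turn":-3}
    - {"dx":0,"dy":0,"dz":-0.008,"turn":-5.6}
    - {"dx":0,"dy":0,"dz":0,"turn":-3.03}

```text
time: 20.73
ee_pos: [0.4656, 0.1008, 0.3046]
ee_rot: [[-0.167, 0.986, 0.003], [0.986, 0.167, 0.001], [0.0, 0.003, -1.0]]
wrist_force: [-0.1, 0.4, -1.5]
gripper_width: 0.0448
grip_force: 31.0
```

>>> send_rows:
  deltas:
    - {"dx":-0.015,"dy":-0.0016,"dz":0,"turn":0}
    - {"dx":-0.03,"dy":-0.0016,"dz":0,"turn":0}
    - {"dx":-0.035,"dy":-0.0016,"dz":0,"turn":0}
    - {"dx":-0.035,"dy":-0.0016,"dz":0,"turn":0}
    - {"dx":-0.035,"dy":-0.0016,"dz":0,"turn":0}
    - {"dx":-0.035,"dy":-0.0016,"dz":0,"turn":0}
    - {"dx":-0.035,"dy":-0.0016,"dz":0,"turn":0}
    - {"dx":-0.035,"dy":-0.0016,"dz":0,"turn":0}
    - {"dx":-0.035,"dy":-0.0016,"dz":0,"turn":0}
    - {"dx":-0.035,"dy":-0.0016,"dz":0,"turn":0}
    - {"dx":-0.035,"dy":-0.0016,"dz":0,"turn":0}
    - {"dx":-0.035,"dy":-0.0016,"dz":0,"turn":0}
    - {"dx":-0.028,"dy":-0.0016,"dz":0,"turn":0}
    - {"dx":-0.0138,"dy":-0.0016,"dz":0,"turn":0}
    - {"dx":0,"dy":0,"dz":0,"turn":0}
    - {"dx":0,"dy":0,"dz":0,"turn":0}
    - {"dx":0,"dy":0,"dz":0,"turn":0}
    - {"dx":0,"dy":0,"dz":0,"turn":0}

```text
time: 22.23
ee_pos: [0.5146, -0.3311, 0.3026]
ee_rot: [[-0.167, 0.986, -0.001], [0.986, 0.167, 0.002], [0.002, -0.0, -1.0]]
wrist_force: [1.1, 1.3, -0.6]
gripper_width: 0.0445
grip_force: 31.0
```

>>> send_rows:
  deltas:
    - {"dx":0,"dy":0,"dz":0.01,"turn":0}
    - {"dx":0,"dy":0,"dz":0.02,"turn":0}
    - {"dx":0,"dy":0,"dz":0.02,"turn":0}
    - {"dx":0,"dy":0,"dz":0.02,"turn":0}
    - {"dx":0,"dy":0,"dz":0.01,"turn":0}
    - {"dx":0,"dy":0,"dz":0.003,"turn":0}
    - {"dx":0,"dy":0,"dz":0,"turn":0}
    - {"dx":0,"dy":0,"dz":0,"turn":0}
    - {"dx":0,"dy":0,"dz":0,"turn":0}
    - {"dx":0,"dy":0,"dz":0,"turn":0}

```text
time: 23.07
ee_pos: [0.5149, -0.334, 0.2207]
ee_rot: [[-0.163, 0.987, 0.002], [0.987, 0.163, -0.001], [-0.001, 0.002, -1.0]]
wrist_force: [0.2, 0.8, -0.9]
gripper_width: 0.0447
grip_force: 31.0
```

```bash
python3 -c "
from h import *
goto(.5146,-.3337,.2111,9.38)"
```

```text
t 23.07 p [ 0.5149 -0.334   0.2207] head 9.38 j [ 40.9  41.2 -17.4 112.5  23.5  29.6  16.3] w 0.0447 gf 31.0 F [ 0.2  0.8 -0.9]
delta tool mm [ 0.4 -0.2  9.6] turn -0.0
```

>>> send_rows:
  deltas:
    - {"dx":0.0003,"dy":0,"dz":0.004,"turn":0}
    - {"dx":0,"dy":0,"dz":0.003,"turn":0}
    - {"dx":0,"dy":0,"dz":0.0012,"turn":0}
    - {"dx":0,"dy":0,"dz":0.0006,"turn":0}
    - {"dx":0,"dy":0,"dz":0.0004,"turn":0}
    - {"dx":0,"dy":0,"dz":0,"turn":0}
    - {"dx":0,"dy":0,"dz":0,"turn":0}
    - {"dx":0,"dy":0,"dz":0,"turn":0}

```text
time: 23.73
ee_pos: [0.5142, -0.3335, 0.2109]
ee_rot: [[-0.163, 0.987, -0.001], [0.987, 0.163, -0.0], [-0.0, -0.001, -1.0]]
wrist_force: [-1.9, 0.9, 5.9]
gripper_width: 0.045
grip_force: 31.4
```

```bash
python3 -c "
from h import *
goto(.5146,-.3337,.2111,9.38)
d=np.array([.4705,.1722])-pose()[1][:2];print('to pot, old axes',d@[.0395,.9992],d@[.9992,-.0395])"
```

```text
t 23.73 p [ 0.5142 -0.3335  0.2109] head 9.37 j [ 40.5  42.  -16.9 112.7  23.9  28.7  15.9] w 0.045 gf 31.4 F [-1.9  0.9  5.9]
delta tool mm [-0.3  0.3 -0.2] turn -0.01
to pot, old axes 0.503527887720153 -0.06365475023191619
```

Contact is right. I release and go to the pot.

>>> send_rows:
  deltas:
    - {"dx":0,"dy":0,"dz":0,"turn":0}
    - {"dx":0,"dy":0,"dz":0,"turn":0}
    - {"dx":0,"dy":0,"dz":0,"turn":0}
    - {"dx":0,"dy":0,"dz":0,"turn":0}
    - {"dx":0,"dy":0,"dz":0,"turn":0}
    - {"dx":0,"dy":0,"dz":0,"turn":0}
    - {"dx":0,"dy":0,"dz":-0.01,"turn":0}
    - {"dx":0,"dy":0,"dz":-0.02,"turn":0}
    - {"dx":0,"dy":0,"dz":-0.025,"turn":0}
    - {"dx":0,"dy":0,"dz":-0.025,"turn":0}
    - {"dx":0,"dy":0,"dz":-0.01,"turn":5.8}
    - {"dx":0,"dy":0,"dz":0,"turn":5.83}
  hand: 0.0854

```text
time: 24.73
ee_pos: [0.5154, -0.3341, 0.3043]
ee_rot: [[0.044, 0.999, 0.006], [0.999, -0.044, -0.003], [-0.002, 0.006, -1.0]]
wrist_force: [0.3, 0.3, 0.0]
gripper_width: 0.0851
grip_force: 0.0
```

>>> send_rows:
  deltas:
    - {"dx":0.015,"dy":-0.004,"dz":0,"turn":0}
    - {"dx":0.03,"dy":-0.004,"dz":0,"turn":0}
    - {"dx":0.035,"dy":-0.004,"dz":0,"turn":0}
    - {"dx":0.035,"dy":-0.004,"dz":0,"turn":0}
    - {"dx":0.035,"dy":-0.004,"dz":0,"turn":0}
    - {"dx":0.035,"dy":-0.004,"dz":0,"turn":0}
    - {"dx":0.035,"dy":-0.004,"dz":0,"turn":0}
    - {"dx":0.035,"dy":-0.004,"dz":0,"turn":0}
    - {"dx":0.035,"dy":-0.004,"dz":0,"turn":0}
    - {"dx":0.035,"dy":-0.004,"dz":0,"turn":0}
    - {"dx":0.035,"dy":-0.004,"dz":0,"turn":0}
    - {"dx":0.035,"dy":-0.004,"dz":0,"turn":0}
    - {"dx":0.035,"dy":-0.004,"dz":0,"turn":0}
    - {"dx":0.035,"dy":-0.004,"dz":0,"turn":0}
    - {"dx":0.025,"dy":-0.004,"dz":0,"turn":0}
    - {"dx":0.0135,"dy":-0.004,"dz":0,"turn":0}
    - {"dx":0,"dy":0,"dz":0,"turn":0}
    - {"dx":0,"dy":0,"dz":0,"turn":0}
    - {"dx":0,"dy":0,"dz":0,"turn":0}
    - {"dx":0,"dy":0,"dz":0,"turn":0}

```text
time: 26.4
ee_pos: [0.47, 0.1705, 0.3002]
ee_rot: [[0.041, 0.999, -0.001], [0.999, -0.041, -0.001], [-0.001, -0.001, -1.0]]
wrist_force: [0.7, -1.0, 1.2]
gripper_width: 0.0854
grip_force: 0.0
```

```bash
python3 -c "
from h import *
goto(.4705,.1722,.213,-2.26)
a=cv2.resize(r.camera('top')[225:275,390:440],None,fx=8,fy=8,interpolation=2)
b=cv2.resize(cv2.imread('pics/top0.png')[255:305,113:163],None,fx=8,fy=8,interpolation=2)
cv2.imwrite('pics/z3.png',np.hstack([a,b]))"
```

```text
t 26.4 p [0.47   0.1705 0.3002] head -2.35 j [-13.6  27.9 -15.2 125.   14.8  28.8 -42.5] w 0.0854 gf 0.0 F [ 0.7 -1.   1.2]
delta tool mm [ 1.9  0.5 87.2] turn -0.09
```

View pics/z3.png

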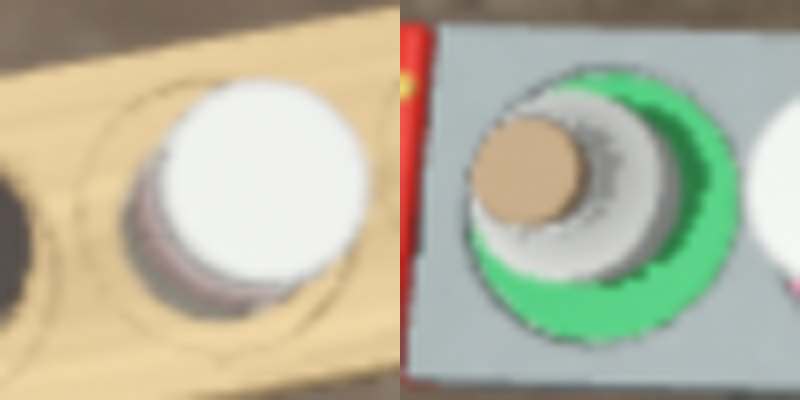

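The left crop shows the pink jar within about 1.6 mm of its recess centre (base about (224,219), recess (217,220)). On the right, the pot stands slightly toward the red end of its green pad. I descend on the pot at y≈0.1724, a little lower because its body is short.

>>> send_rows:
  deltas:
    - {"dx":0.0005,"dy":0.0005,"dz":0.01,"turn":0}
    - {"dx":0,"dy":0,"dz":0.02,"turn":0}
    - {"dx":0,"dy":0,"dz":0.02,"turn":0}
    - {"dx":0,"dy":0,"dz":0.02,"turn":0}
    - {"dx":0,"dy":0,"dz":0.01,"turn":0}
    - {"dx":0,"dy":0,"dz":0.008,"turn":0}
    - {"dx":0,"dy":0,"dz":0,"turn":0}
    - {"dx":0,"dy":0,"dz":0,"turn":0}
    - {"dx":0,"dy":0,"dz":0,"turn":0}

```text
time: 27.2
ee_pos: [0.471, 0.1727, 0.213]
ee_rot: [[0.039, 0.999, 0.001], [0.999, -0.039, 0.001], [0.001, 0.001, -1.0]]
wrist_force: [-0.0, -0.9, 0.2]
gripper_width: 0.0853
grip_force: 0.0
```

```bash
python3 -c "
from h import *
goto(.471,.1724,.210,-2.26)"
```

```text
t 27.2 p [0.471  0.1727 0.213 ] head -2.26 j [-18.3  36.8  -9.5 127.2  19.4  17.3 -46.8] w 0.0853 gf 0.0 F [-0.  -0.9  0.2]
delta tool mm [-0.3 -0.   3. ] turn -0.0
```

>>> send_rows:
  deltas:
    - {"dx":-0.0003,"dy":0,"dz":0.0015,"turn":0}
    - {"dx":0,"dy":0,"dz":0.0014,"turn":0}
    - {"dx":0,"dy":0,"dz":0,"turn":0}
    - {"dx":0,"dy":0,"dz":0,"turn":0}

```text
time: 27.53
ee_pos: [0.4708, 0.1723, 0.2098]
ee_rot: [[0.039, 0.999, 0.001], [0.999, -0.039, 0.0], [0.0, 0.0, -1.0]]
wrist_force: [1.0, 0.8, -0.6]
gripper_width: 0.0854
grip_force: 0.0
```

>>> send_rows:
  deltas:
    - {"dx":0,"dy":0,"dz":0,"turn":0}
    - {"dx":0,"dy":0,"dz":0,"turn":0}
    - {"dx":0,"dy":0,"dz":0,"turn":0}
    - {"dx":0,"dy":0,"dz":0,"turn":0}
    - {"dx":0,"dy":0,"dz":0,"turn":0}
    - {"dx":0,"dy":0,"dz":0,"turn":0}
    - {"dx":0,"dy":0,"dz":0,"turn":0}
    - {"dx":0,"dy":0,"dz":0,"turn":0}
    - {"dx":0,"dy":0,"dz":0,"turn":0}
    - {"dx":0,"dy":0,"dz":0,"turn":0}
    - {"dx":0,"dy":0,"dz":0,"turn":0}
    - {"dx":0,"dy":0,"dz":0,"turn":0}
  hand: 0.03
  newtons: 30

```text
time: 28.53
ee_pos: [0.4707, 0.1723, 0.2098]
ee_rot: [[0.039, 0.999, 0.0], [0.999, -0.039, -0.0], [-0.0, 0.0, -1.0]]
wrist_force: [-0.9, -0.4, 4.4]
gripper_width: 0.0396
grip_force: 30.0
```

```bash
python3 -c "
from h import *
goto(.526,-.4028,.300,9.38)
d=np.array([.526,-.4028])-pose()[1][:2];print('in new axes',d@[-.1629,.9866],d@[.9866,.1629])
cv2.imwrite('pics/s3.png',cv2.resize(r.camera('scene')[220:420,190:450],None,fx=3,fy=3,interpolation=2)[:600])"
```

```text
t 28.53 p [0.4707 0.1723 0.2098] head -2.25 j [-18.4  37.1  -9.3 127.2  19.6  16.9 -46.9] w 0.0396 gf 30.0 F [-0.9 -0.4  4.4]
delta tool mm [-572.5   77.8  -90.1] turn -11.63
in new axes -0.5764328842177764 -0.039139314305900196
```

View pics/s3.png

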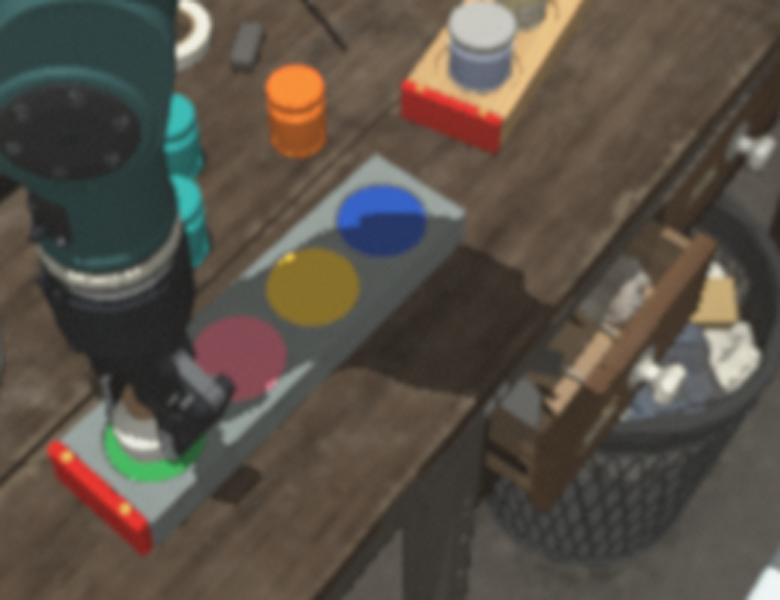

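The pot is gripped at (145,430) in the crop, and the blue, yellow and pink pads are empty. I lift and carry it across.

>>> send_rows:
  deltas:
    - {"dx":0,"dy":0,"dz":-0.008,"turn":0}
    - {"dx":0,"dy":0,"dz":-0.016,"turn":0}
    - {"dx":0,"dy":0,"dz":-0.022,"turn":0}
    - {"dx":0,"dy":0,"dz":-0.022,"turn":0}
    - {"dx":0,"dy":0,"dz":-0.014,"turn":-3}
    - {"dx":0,"dy":0,"dz":-0.008,"turn":-5.6}
    - {"dx":0,"dy":0,"dz":0,"turn":-3.03}

```text
time: 29.17
ee_pos: [0.4711, 0.1724, 0.3016]
ee_rot: [[-0.167, 0.986, 0.003], [0.986, 0.167, 0.001], [0.001, 0.004, -1.0]]
wrist_force: [0.7, 0.6, -2.2]
gripper_width: 0.0394
grip_force: 30.7
```

>>> send_rows:
  deltas:
    - {"dx":-0.015,"dy":-0.0022,"dz":0,"turn":0}
    - {"dx":-0.03,"dy":-0.0022,"dz":0,"turn":0}
    - {"dx":-0.035,"dy":-0.0022,"dz":0,"turn":0}
    - {"dx":-0.035,"dy":-0.0022,"dz":0,"turn":0}
    - {"dx":-0.035,"dy":-0.0022,"dz":0,"turn":0}
    - {"dx":-0.035,"dy":-0.0022,"dz":0,"turn":0}
    - {"dx":-0.035,"dy":-0.0022,"dz":0,"turn":0}
    - {"dx":-0.035,"dy":-0.0022,"dz":0,"turn":0}
    - {"dx":-0.035,"dy":-0.0022,"dz":0,"turn":0}
    - {"dx":-0.035,"dy":-0.0022,"dz":0,"turn":0}
    - {"dx":-0.035,"dy":-0.0022,"dz":0,"turn":0}
    - {"dx":-0.035,"dy":-0.0022,"dz":0,"turn":0}
    - {"dx":-0.035,"dy":-0.0022,"dz":0,"turn":0}
    - {"dx":-0.035,"dy":-0.0022,"dz":0,"turn":0}
    - {"dx":-0.035,"dy":-0.0022,"dz":0,"turn":0}
    - {"dx":-0.035,"dy":-0.0022,"dz":0,"turn":0}
    - {"dx":-0.028,"dy":-0.0022,"dz":0,"turn":0}
    - {"dx":-0.0134,"dy":-0.0022,"dz":0,"turn":0}
    - {"dx":0,"dy":0,"dz":0,"turn":0}
    - {"dx":0,"dy":0,"dz":0,"turn":0}

```text
time: 30.83
ee_pos: [0.5249, -0.4025, 0.2991]
ee_rot: [[-0.162, 0.987, -0.001], [0.987, 0.162, 0.001], [0.002, -0.001, -1.0]]
wrist_force: [0.0, 0.1, -1.3]
gripper_width: 0.0395
grip_force: 30.7
```

>>> send_rows:
  deltas:
    - {"dx":0,"dy":0,"dz":0.01,"turn":0}
    - {"dx":0,"dy":0,"dz":0.02,"turn":0}
    - {"dx":0,"dy":0,"dz":0.02,"turn":0}
    - {"dx":0,"dy":0,"dz":0.02,"turn":0}
    - {"dx":0,"dy":0,"dz":0.01,"turn":0}
    - {"dx":0,"dy":0,"dz":0.003,"turn":0}
    - {"dx":0,"dy":0,"dz":0,"turn":0}
    - {"dx":0,"dy":0,"dz":0,"turn":0}
    - {"dx":0,"dy":0,"dz":0,"turn":0}
    - {"dx":0,"dy":0,"dz":0,"turn":0}

```text
time: 31.67
ee_pos: [0.5261, -0.403, 0.2177]
ee_rot: [[-0.163, 0.987, 0.002], [0.987, 0.163, -0.001], [-0.001, 0.002, -1.0]]
wrist_force: [-0.0, 0.3, -1.5]
gripper_width: 0.0392
grip_force: 30.7
```

```bash
python3 -c "
from h import *
goto(.526,-.4028,.2078,9.38)"
```

```text
t 31.67 p [ 0.5261 -0.403   0.2177] head 9.38 j [ 46.   43.9 -18.6 105.9  23.4  33.8  22. ] w 0.0392 gf 30.7 F [-0.   0.3 -1.5]
delta tool mm [ 0.2 -0.1  9.9] turn -0.0
```

>>> send_rows:
  deltas:
    - {"dx":0,"dy":0,"dz":0.004,"turn":0}
    - {"dx":0,"dy":0,"dz":0.003,"turn":0}
    - {"dx":0,"dy":0,"dz":0.0012,"turn":0}
    - {"dx":0,"dy":0,"dz":0.0006,"turn":0}
    - {"dx":0,"dy":0,"dz":0.0006,"turn":0}
    - {"dx":0,"dy":0,"dz":0,"turn":0}
    - {"dx":0,"dy":0,"dz":0,"turn":0}
    - {"dx":0,"dy":0,"dz":0,"turn":0}

```text
time: 32.33
ee_pos: [0.5254, -0.4028, 0.2079]
ee_rot: [[-0.163, 0.987, -0.001], [0.987, 0.163, -0.0], [-0.0, -0.001, -1.0]]
wrist_force: [-1.7, 1.4, 4.2]
gripper_width: 0.0391
grip_force: 31.3
```

>>> send_rows:
  deltas:
    - {"dx":0,"dy":0,"dz":0,"turn":0}
    - {"dx":0,"dy":0,"dz":0,"turn":0}
    - {"dx":0,"dy":0,"dz":0,"turn":0}
    - {"dx":0,"dy":0,"dz":0,"turn":0}
    - {"dx":0,"dy":0,"dz":0,"turn":0}
    - {"dx":0,"dy":0,"dz":0,"turn":0}
    - {"dx":0,"dy":0,"dz":-0.01,"turn":0}
    - {"dx":0,"dy":0,"dz":-0.02,"turn":0}
    - {"dx":0,"dy":0,"dz":-0.025,"turn":0}
    - {"dx":0,"dy":0,"dz":-0.025,"turn":0}
    - {"dx":0,"dy":0,"dz":-0.015,"turn":5.8}
    - {"dx":0,"dy":0,"dz":0,"turn":5.83}
  hand: 0.0854

```text
time: 33.33
ee_pos: [0.5269, -0.4036, 0.307]
ee_rot: [[0.044, 0.999, 0.007], [0.999, -0.044, -0.004], [-0.004, 0.007, -1.0]]
wrist_force: [0.2, -0.5, -0.7]
gripper_width: 0.0855
grip_force: 0.0
```

>>> send_rows:
  deltas:
    - {"dx":0.015,"dy":-0.004,"dz":0,"turn":0}
    - {"dx":0.03,"dy":-0.004,"dz":0,"turn":0}
    - {"dx":0.035,"dy":-0.004,"dz":0,"turn":0}
    - {"dx":0.035,"dy":-0.004,"dz":0,"turn":0}
    - {"dx":0.035,"dy":-0.004,"dz":0,"turn":0}
    - {"dx":0.035,"dy":-0.004,"dz":0,"turn":0}
    - {"dx":0.035,"dy":-0.004,"dz":0,"turn":0}
    - {"dx":0.035,"dy":-0.004,"dz":0,"turn":0}
    - {"dx":0.035,"dy":-0.004,"dz":0,"turn":0}
    - {"dx":0.035,"dy":-0.004,"dz":0,"turn":0}
    - {"dx":0.035,"dy":-0.004,"dz":0,"turn":0}
    - {"dx":0.035,"dy":-0.004,"dz":0,"turn":0}
    - {"dx":0.035,"dy":-0.004,"dz":0,"turn":0}
    - {"dx":0.025,"dy":-0.004,"dz":0,"turn":0}
    - {"dx":0.0135,"dy":-0.004,"dz":0,"turn":0}
    - {"dx":0,"dy":0,"dz":0,"turn":0}
    - {"dx":0,"dy":0,"dz":0,"turn":0}

```text
time: 34.75
ee_pos: [0.484, 0.0683, 0.3027]
ee_rot: [[0.037, 0.999, 0.001], [0.999, -0.037, -0.0], [-0.0, 0.001, -1.0]]
wrist_force: [0.3, 0.2, 0.1]
gripper_width: 0.0855
grip_force: 0.0
```

```bash
python3 -c "
from h import *
goto(.47,.1,.3)
a=cv2.resize(r.camera('top')[210:300,300:490],None,fx=4,fy=4,interpolation=2)
b=cv2.resize(r.camera('top')[220:270,430:480],None,fx=6,fy=6,interpolation=2)[:240]
s=cv2.resize(r.camera('scene')[160:220,350:415],None,fx=4,fy=4,interpolation=2)
c=np.zeros((600,760,3),np.uint8);c[:360]=a;c[360:,:300]=b;c[360:,310:570]=s
cv2.imwrite('pics/f.png',c)"
```

```text
t 34.75 p [0.484  0.0683 0.3027] head -2.12 j [ -0.6  27.2 -16.6 126.3  16.   28.4 -31.8] w 0.0855 gf 0.0 F [0.3 0.2 0.1]
delta tool mm [ 31.2 -15.1   2.7] turn None
```

View pics/f.png

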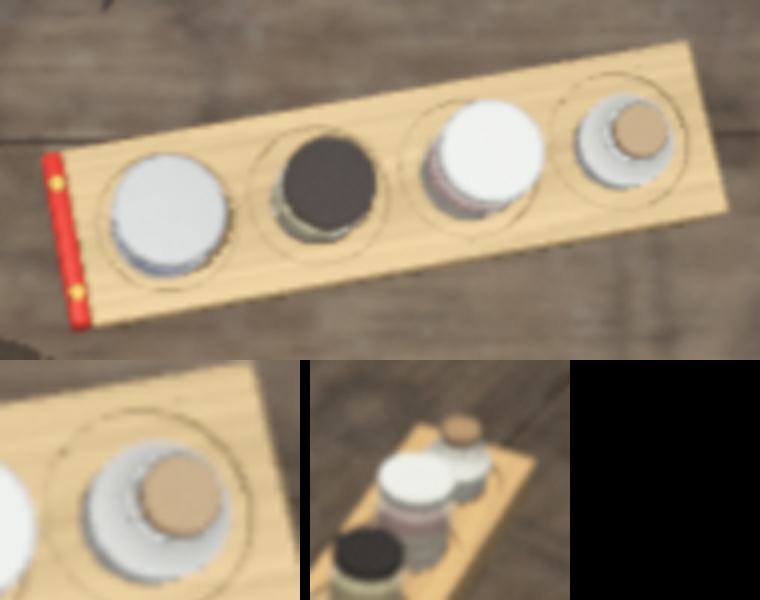

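All four stand upright in the right order, each within about 2 mm of its recess centre: blue at (168,211), yellow at (330,185), pink at (490,152) and the pot at (623,141) against its recess centre (619,141). The look-alikes are untouched and the gripper is clear.

```bash
python3 -c "
from bench import r
print(r.finish_job())"
```

```text
the job is handed in; nothing more can be done
None
```

The job is handed in: from the wooden rack's red end stand blue, yellow, pink and the white pot (the reverse order asked for), upright and, by the last top-camera picture, each within about 2 mm of the middle of its recess; the arm finished clear at about 35 s.

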